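# Nest the loose blue cup onto the stack under the sink

## Robot

A 6-joint arm with a two-finger parallel gripper is mounted at the origin on the work surface. World frame = base frame: x ahead of the robot, y to its left, z up, the work surface at z = 0. Lengths are in m, angles in degrees, forces in N, time in s.
With the tool pointing down it reaches from about 0.4 to 0.825 m from the base axis. Payload 7 kg.
Tool frame: the origin (TCP) lies on the mounting face of the last link; the fingertips stand 178 mm ahead of it and the grasp point (between the pads) lies 159 mm ahead of it (ctrl.tip_extent is the distance from the TCP to the fingertips, in m); z points along the fingers, y is the direction in which the jaws open and shut (so a half turn about z gives the same grasp; the last joint's range is limited). The gripper opens to 88 mm and grips with 3 to 60 N. Pads are 19 mm wide; open, the fingers measure 130 mm over their backs; the gripper's body (78 mm by 193 mm) begins 47 mm behind the grasp point.
Start: joints at [85.606, 20.546, 0.682, 0, -70.136, -16.507], TCP at [0.241, 0.631, 0.405] pointing down, gripper open.
Joint ranges: [-176.03, 176.03], [-82.01, 121.73], [-58.28, 71.71], [-173.87, 95.51], [-174.79, -0.11], [-173.66, 173.66]. Speed limits (degrees/s): [136.94, 136.94, 172.46, 180, 180, 180].

## Interface

Orientations are given as [roll, pitch, yaw] about the fixed x, y, z axes, in that order (R = Rz(yaw) Ry(pitch) Rx(roll)).
In Python, from plant import ctrl gives the robot as it stands. The module is installed in compiled form; this text tells all that it offers.
- The arm moves only by the tool carry_out, never from a script. Its argument "moves" is text: rows parted by semicolons, each of 7 numbers parted by spaces: the finger opening in m, from 0 to 0.0876, then the shift along the tool's x, y, z in m, then the turn, a rotation vector about the tool's x, y, z in rad. A call has 1 to 20 rows; each row is the pose to reach, as a shift and turn from the pose commanded when the call began, along the tool's axes at that moment; what a row does not reach only later rows make up. A row lasts 1/10 s, in which the tool goes at most 50 mm and 8.59 degrees, less where a joint would pass 70% of its speed; a pose out of reach is approached as far as the arm can. A call with a gripper value outside its range is refused whole. The fingers move at their own pace and stop on an object; the grip force is fixed at half the most. Time passes only in rows, so rows that repeat a pose let the fingers close. It gives the time, the measured TCP pose, the force and the opening at its end, in the units of the state.
- ctrl.get_obs(): the state, without advancing time (a new reading comes with each control period).
- ctrl.snapshot(name): name is "scene" or "top" or "wrist"; returns a dict with "image" (400x640x3 uint8, red, green, blue), "K" (3x3 intrinsics, pixels), "k1" (the pictures are not rectified: a ray, as slopes to the right and down, at radius r is drawn at 1 + k1 r^2 times it, then the intrinsics apply), "R" (3x3) and "t" (3): a world point X has camera coordinates R X + t. Camera axes: x right, y down, z forward; pixel columns grow to the right and rows downward; lengths in m; the calibration is good to about 2 mm. A picture is of the moment at which its call begins. There is no depth.
- ctrl.close_job(): hands the job in, once; it reports no verdict.
Trained networks look in a picture, given as the dict that the camera call returned (one of the last four; its "shot" number tells which), for a name from the list of things; names that differ only in an ending like _2 or _b are one class to them, and where a whole thing is asked for, a point or a joint stands for the part that bears it (a point fixed in the world has none). Each returns a list of dicts, best first, with "confidence" (0 to 1); they miss things now and then, are a little off and sometimes report something else, mostly with a low value. They report only what shows in the picture. A call takes as long as a camera call.
- ctrl.recognise(picture, label): "extent" ([left, top, right, bottom] in pixels, round what is visible of it).
- ctrl.trace(picture, label): "region" (400x640 bool, what is visible of it) and "extent" ([left, top, right, bottom] in pixels, round what is visible of it).
- ctrl.mark_of(picture, label): "at" ([row, column] in pixels: a listed point, or the origin of a listed thing).
The state is a dict: "clock": time; "joint_pos": joint angles; "qvel": joint speeds; "tau": joint torques, N m; "tool_pos": TCP position; "orientation": TCP orientation; "force": force on the tool from outside, world axes, zero at the start; "moment": the same for the moment, N m; "opening": finger opening in m.
Only numpy, scipy, OpenCV 4.12 (cv2) and the standard library are available. Lean on these libraries where they do the work, as an engineer would, in place of code of your own. Each camera call takes 0.05 s, during which the arm holds its last target.

## Task

Put the single blue cup that stands on the white board back onto the stack of blue cups on the grey turntable: set it upright into the top cup, fully home, and let go. Leave the stack standing where it is, and do not shift or tip the orange cup (it is kept for cleaner) or the glass jar.

Things in the scene. Friction and masses are not known exactly. Their poses are not given: they have to be found in the camera images.
- blue_cup: Loose blue plastic cup to move, on the white board (top at z 16 mm): 80 mm tall, about 80 g, tapered, foot 33 mm across, straight grip band 62 mm across round its upper 30 mm (50 to 80 mm above the foot), mouth 57 mm, hollow. Upright. Origin: centre of the foot's underside, z up. Take it across the band from above: only the band stays clear when nested.
- stack_cup: Upper of two nested blue cups, same shape as blue_cup, loose, on the grey turntable (280 mm disc, fixed, top at z 41 mm). Origin: centre of its foot's underside, z 71 mm; rim 80 mm above it. A cup nested in it rests with its band's underside on this rim: foot 30 mm above this origin, whole band showing. The foot has 11 mm play all round at the mouth; the taper centres it.
- orange_cup: Bystander: orange cup of the same shape and size, alone on the white board; it and the blue cup may swap places. Origin: centre of the foot's underside.
- jar: Bystander: clear glass jar with steel lid, 60 mm across, 85 mm tall, on the turntable 145 mm from the stack. Origin: centre of its underside. Also there: green spray bottle 187 mm tall and steel tin 69 mm tall, on the turntable 160 mm or more from the stack; yellow brush on the board; chrome valve at the far side.

How it is judged (in metres and radians):
At the end, for the whole second after the job is handed in: The blue cup sits upright (within 10 degrees), at rest and released, in the top cup of the stack: centred within 10 mm, its foot 30 mm (within 10 mm) above that cup's foot; the stack is upright within 10 degrees and within 40 mm of where it stood (horizontal distance between blue_cup and stack_cup below 0.01 m and z of blue_cup in the frame of stack_cup between 0.02 and 0.04 m and angle between each of blue_cup, stack_cup's own z axis and vertical below 0.175 rad and distance of stack_cup from where it was at the start of the episode below 0.04 m and linear speed of blue_cup below 0.02 m/s); the robot touches nothing.
It fails at once if the orange cup is shifted more than 30 mm or tipped (distance of orange_cup from where it was at the start of the episode above 0.03 m or angle between orange_cup's own z axis and vertical above 0.5 rad).
It fails at once if the glass jar is shifted more than 30 mm or tipped (distance of jar from where it was at the start of the episode above 0.03 m or angle between jar's own z axis and vertical above 0.5 rad).
It also fails if it takes over 32 s, if anything falls off the work surface, if the arm or the gripper's body presses on something with over 40 N, if the wrist force passes 120 N, or if a joint passes its speed limit or range.

## Working session

There is one attempt and no reset: what is moved stays moved. The work goes in short steps, Python scripts to look and compute and a tool call to move; the robot and the scene stay as the last step left them, time stands still between calls to the robot, and variables do not carry over. Pictures are saved under pics/ and viewed, and the job is handed in when it is done.

Besides the shell and the picture viewer there is one more tool, called after ">>>" by a JSON object that holds its "name" and its "arguments". carry_out: Moves the arm, as the interface text tells. Its arguments: {"type":"object","properties":{"moves":{"type":"string"}},"required":["moves"]}

```bash
mkdir -p pics; cat > h.py <<'E'
import numpy as np, cv2, pickle
from plant import ctrl
def snap(n,f):
    s=ctrl.snapshot(n); cv2.imwrite(f'pics/{f}.png',s['image'][:,:,::-1]); return s
def ray(s,u,v):
    K=np.array(s['K']);d=np.array([s['k1'],0,0,0,0.])
    p=cv2.undistortPoints(np.array([[[u,v]]],float),K,d,None,None,None)[0,0] if False else cv2.undistortPoints(np.array([[[u,v]]],float),K,d)[0,0]
    R=np.array(s['R']);t=np.array(s['t']); return -R.T@t, R.T@np.array([p[0],p[1],1])
def atz(s,u,v,z):
    c,d=ray(s,u,v); return c+d*(z-c[2])/d[2]
def proj(s,X):
    K=np.array(s['K']);d=np.array([s['k1'],0,0,0,0.])
    R=np.array(s['R']);t=np.array(s['t'])
    return cv2.projectPoints(np.atleast_2d(X).astype(float),cv2.Rodrigues(R)[0],t,K,d)[0][:,0]
E
python3 - <<'E'
from h import *
print(ctrl.get_obs(), ctrl.tip_extent)
Z={'blue_cup':.016,'stack_cup':.071,'orange_cup':.016,'jar':.041}
for n in ['scene','top']:
    s=snap(n,n+'0'); print(n,s['k1'],-np.array(s['R']).T@s['t'])
    for l in Z:
        for m in ctrl.mark_of(s,l)[:3]:
            r,c=m['at']; print(l,'mark',m['confidence'],c,r,atz(s,c,r,Z[l]).round(3))
        for m in ctrl.recognise(s,l)[:3]: print('   ext',m['confidence'],np.round(m['extent']))
s=snap('wrist','wrist0')
E
```

```text
{'clock': 0.0, 'joint_pos': array([ 8.56043796e+01,  2.05907956e+01,  6.33211745e-01, -2.10447070e-02,
       -7.01363184e+01, -1.65069379e+01]), 'qvel': array([-0.01061827, -0.0932592 ,  0.04068349, -0.07320331,  0.02465309,
       -0.01560154]), 'tau': array([-6.50894999e-04, -5.82721961e+01,  2.93045551e+01,  6.99691460e+00,
        6.80463592e-03, -1.75280138e-04]), 'tool_pos': array([0.24075368, 0.63038668, 0.40372249]), 'orientation': array([ 1.79904346e+02, -7.71530619e-03, -2.09097188e+01]), 'force': array([ 0.42321814, -0.00691449, -0.64953773]), 'moment': array([ 0.00751997,  0.04699877, -0.02578744]), 'opening': 0.0880097986029825} 0.1781
scene -0.021697770584647422 [1.07047672 0.45214483 0.73668381]
blue_cup mark 0.76 303.8 194.1 [ 0.538 -0.108  0.016]
   ext 0.71 [294. 162. 316. 198.]
stack_cup mark 0.69 391.1 247.7 [0.571 0.186 0.071]
   ext 0.58 [381. 214. 407. 243.]
orange_cup mark 0.54 391.6 248.4 [0.531 0.166 0.016]
   ext 0.68 [244. 123. 268. 159.]
jar mark 0.74 457.4 256.2 [0.471 0.293 0.041]
   ext 0.64 [442. 219. 476. 265.]
top -0.055703935196940176 [ 0.44506869 -0.04200127  1.11938161]
blue_cup mark 0.62 356.5 202.9 [ 0.547 -0.1    0.016]
   ext 0.64 [346. 185. 378. 218.]
stack_cup mark 0.69 227.7 183.9 [0.584 0.182 0.071]
   ext 0.75 [205. 165. 235. 197.]
orange_cup mark 0.7 455.3 217.4 [ 0.513 -0.323  0.016]
   ext 0.9 [450. 200. 482. 233.]
jar mark 0.93 183.5 233.0 [0.479 0.286 0.041]
```

View pics/scene0.png

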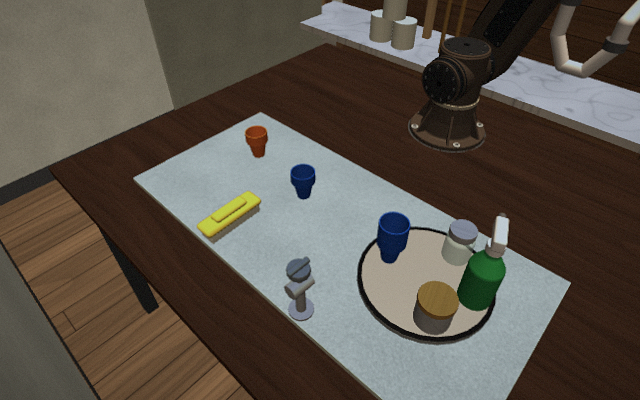

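View pics/top0.png

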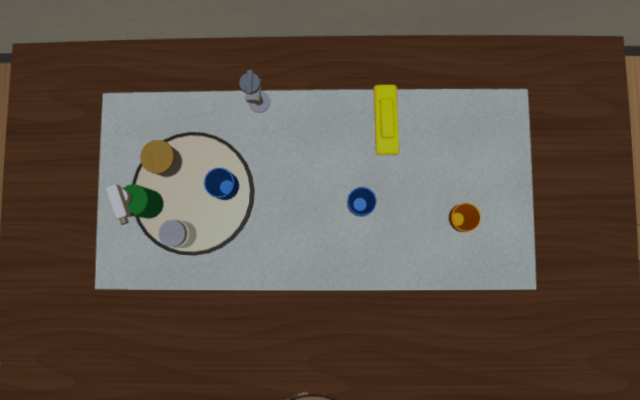

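View pics/wrist0.png

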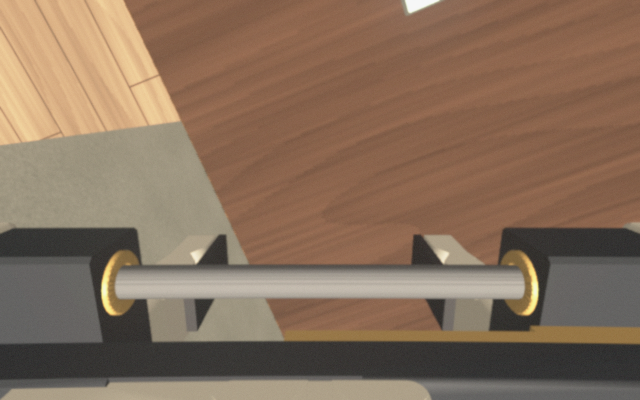

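```bash
cat >> h.py <<'E'
from scipy.optimize import minimize
def rings(x,y,z,ext=0):
    a=np.linspace(0,2*np.pi,48,endpoint=False); P=[]
    for r,h in [(.0165,0),(.031,.05),(.031,.08)]+([(.0165,-.03)] if ext else []):
        P.append(np.c_[x+r*np.cos(a),y+r*np.sin(a),np.full(48,z+h)])
    return P
def hull(s,P): return cv2.convexHull(proj(s,np.vstack(P)).astype(np.float32))
S=8
def mask(s,P,off):
    m=np.zeros((400*4,640*4),np.uint8)
    hs=[hull(s,[P[1],P[2]]),hull(s,[P[0],P[0]*.0+P[0]])]+[hull(s,[P[0],np.c_[P[1][:,:2]*.84+P[1][:,:2].mean(0)*.16,P[1][:,2]]])]
    if len(P)>3: hs.append(hull(s,[P[3],P[1]]))
    for h in hs: cv2.fillPoly(m,[np.round((h+.5)*4-.5).astype(np.int32)],1)
    return cv2.resize(m.astype(np.float32),(640,400),interpolation=cv2.INTER_AREA)
def fit(views,z,x0,ext=0):
    def f(p):
        return sum(((mask(s,rings(p[0],p[1],z,ext),0)-r)**2).sum()/r.sum() for s,r in views)
    r=minimize(f,x0,method='Nelder-Mead',options=dict(initial_simplex=[x0,[x0[0]+.01,x0[1]],[x0[0],x0[1]+.01]],xatol=1e-4,fatol=1e-4))
    return r.x,r.fun
E
python3 - <<'E'
from h import *
ss=[ctrl.snapshot(n) for n in('scene','top')]
def blue(s,hint,half):
    hsv=cv2.cvtColor(s['image'],cv2.COLOR_RGB2HSV)
    m=cv2.inRange(hsv,(103,110,25),(130,255,255))
    m=cv2.morphologyEx(m,cv2.MORPH_CLOSE,np.ones((3,3)))
    n,l,st,c=cv2.connectedComponentsWithStats(m)
    k=max(range(1,n),key=lambda i:st[i,4]*(np.hypot(*(c[i]-hint))<half)); print(st[k]); return (l==k).astype(np.float32)
for nm,h,z,x0,e in[('cup',[(303,181),(362,202)],.016,[.545,-.1],0),('stack',[(392,236),(221,184)],.071,[.58,.184],1)]:
    v=[(s,blue(s,np.array(q),25)) for s,q in zip(ss,h)]
    for i in (0,1): print(nm,i,fit([v[i]],z,x0,e))
    print(nm,'both',fit(v,z,x0,e))
    for l in ({'cup':'blue_cup','stack':'stack_cup'}[nm],):
      for s in ss:
        for t in ctrl.trace(s,l)[:1]:
          r=t['region'].astype(np.float32); print('trace',np.round(t['extent']),t['confidence'],fit([(s,r)],z,x0,e))
E
```

```text
[290 164  25  35 646]
[347 187  30  29 666]
cup 0 (array([ 0.53924558, -0.10757437]), np.float64(0.061586927622556686))
cup 1 (array([ 0.54417707, -0.10684034]), np.float64(0.05892220512032509))
cup both (array([ 0.54276673, -0.10638572]), np.float64(0.1530996412038803))
trace [293. 159. 315. 200.] 0.97 (array([ 0.54000368, -0.10988125]), np.float64(0.036776985973119736))
trace [346. 187. 378. 218.] 0.96 (array([ 0.54429679, -0.10696388]), np.float64(0.028819948434829712))
[ 376  212   35   51 1273]
[204 168  34  31 810]
stack 0 (array([0.57482637, 0.18493094]), np.float64(0.051956500858068466))
stack 1 (array([0.57666879, 0.18199241]), np.float64(0.04623842611908913))
stack both (array([0.57549804, 0.18385756]), np.float64(0.143441841006279))
trace [378. 212. 409. 242.] 0.87 (array([0.57022583, 0.18165991]), np.float64(0.4634314179420471))
trace [207. 165. 235. 199.] 0.73 (array([0.57845289, 0.18401381]), np.float64(0.042239584028720856))
```

```bash
cat >> h.py <<'E'
from scipy.spatial.transform import Rotation as Rn
def shift(frm,to,yaw=-20.9):
    R=Rn.from_euler('xyz',[180,0,yaw],degrees=True).as_matrix()
    return (R.T@(np.array(to)-np.array(frm))).round(4)
E
python3 - <<'E'
from h import *
st=[.241,.631,.405]
print(shift(st,[.5425,-.107,.475]),shift(st,[.5425,-.107,.40]))
s=ctrl.snapshot('wrist');R=np.array(s['R']);c=-R.T@s['t'];o=ctrl.get_obs()
Rt=Rn.from_euler('xyz',o['orientation'],degrees=True).as_matrix()
print('cam in tool',Rt.T@(c-o['tool_pos']),(R@Rt).round(3))
E
```

```text
[ 0.5449  0.5819 -0.07  ] [0.5449 0.5819 0.005 ]
cam in tool [0.07082531 0.00101144 0.01818135] [[-0.     1.    -0.001]
 [-0.966 -0.    -0.26 ]
 [-0.26   0.001  0.966]]
```

>>> {"name": "carry_out", "arguments": {"moves": "0.0876 0 0 -0.05 0 0 0; 0.0876 0.0 0.0 -0.07 0 0 0; 0.0876 0.034 0.036 -0.07 0 0 0; 0.0876 0.068 0.073 -0.07 0 0 0; 0.0876 0.102 0.109 -0.07 0 0 0; 0.0876 0.136 0.145 -0.07 0 0 0; 0.0876 0.17 0.182 -0.07 0 0 0; 0.0876 0.204 0.218 -0.07 0 0 0; 0.0876 0.238 0.255 -0.07 0 0 0; 0.0876 0.272 0.291 -0.07 0 0 0; 0.0876 0.307 0.327 -0.07 0 0 0; 0.0876 0.341 0.364 -0.07 0 0 0; 0.0876 0.375 0.4 -0.07 0 0 0; 0.0876 0.409 0.436 -0.07 0 0 0; 0.0876 0.443 0.473 -0.07 0 0 0; 0.0876 0.477 0.509 -0.07 0 0 0; 0.0876 0.511 0.546 -0.07 0 0 0; 0.0876 0.545 0.582 -0.07 0 0 0; 0.0876 0.545 0.582 -0.07 0 0 0; 0.0876 0.545 0.582 -0.07 0 0 0"}}

```text
clock: 3.3
tool_pos: [0.5424, -0.1089, 0.4741]
orientation: [180.0, 0.1, -21.1]
force: [-0.1, 0.8, -0.1]
opening: 0.0881
```

```bash
python3 - <<'E'
from h import *
s=snap('wrist','wrist1'); print(ctrl.get_obs()['tool_pos'],ctrl.get_obs()['joint_pos'])
for m in ctrl.mark_of(s,'blue_cup')[:2]:
    r,c=m['at']; print(m['confidence'],c,r,atz(s,c,r,.016))
t=ctrl.trace(s,'blue_cup')
for q in t[:1]: 
    print(q['extent'],q['confidence']); print(fit([(s,q['region'].astype(np.float32))],.016,[.5425,-.107]))
print(proj(s,rings(.5425,-.107,.016)[2]).min(0),proj(s,rings(.5425,-.107,.016)[2]).max(0))
E
```

```text
[ 0.54216418 -0.10789708  0.47439952] [ 9.04164117e+00  6.80366281e+00 -8.42611625e+00 -1.22586055e-02
 -7.48007276e+01  5.99807814e+01]
0.87 314.3 162.7 [ 0.54107376 -0.10322973  0.016     ]
[284.7, 141.1, 346.4, 205.8] 0.89
(array([ 0.54208058, -0.10809175]), np.float64(0.009903952479362488))
[285.92943491 142.67848814] [346.51194322 202.28178913]
```

View pics/wrist1.png

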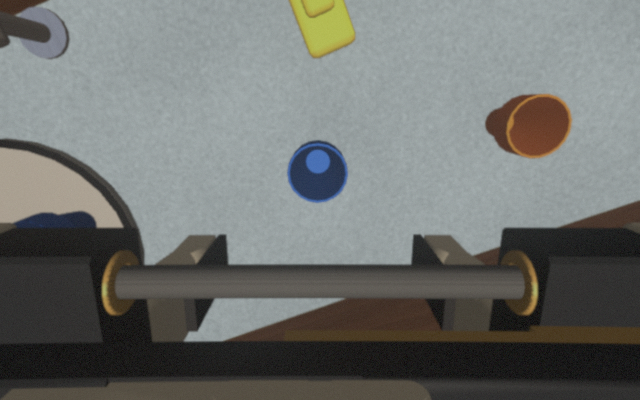

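>>> {"name": "carry_out", "arguments": {"moves": "0.0876 0 0.0005 0.04 0 0 0; 0.0876 0 0.0005 0.08 0 0 0; 0.0876 0 0.0005 0.12 0 0 0; 0.0876 0 0.0005 0.15 0 0 0; 0.0876 0 0.0005 0.18 0 0 0; 0.0876 0 0.0005 0.2 0 0 0; 0.0876 0 0.0005 0.22 0 0 0; 0.0876 0 0.0005 0.228 0 0 0; 0.0876 0 0.0005 0.228 0 0 0; 0.0876 0 0.0005 0.228 0 0 0; 0.04 0 0.0005 0.228 0 0 0; 0.04 0 0.0005 0.228 0 0 0; 0.04 0 0.0005 0.228 0 0 0; 0.04 0 0.0005 0.228 0 0 0; 0.04 0 0.0005 0.228 0 0 0; 0.04 0 0.0005 0.228 0 0 0; 0.04 0 0.0005 0.228 0 0 0"}}

```text
clock: 5.15
tool_pos: [0.5424, -0.108, 0.2471]
orientation: [-180.0, -0.0, -20.9]
force: [-0.8, 0.7, 4.5]
opening: 0.0621
```

>>> {"name": "carry_out", "arguments": {"moves": "0.04 0 0 -0.02 0 0 0; 0.04 0 0 -0.05 0 0 0; 0.04 0 0 -0.09 0 0 0; 0.04 0 0 -0.13 0 0 0; 0.04 0 0 -0.17 0 0 0; 0.04 0 0 -0.21 0 0 0; 0.04 0 0 -0.228 0 0 0; 0.04 0 0 -0.228 0 0 0; 0.04 0 0 -0.228 0 0 0"}}

```text
clock: 6.05
tool_pos: [0.5418, -0.108, 0.474]
orientation: [-180.0, 0.0, -20.9]
force: [0.6, 0.2, -1.0]
opening: 0.0618
```

```bash
python3 - <<'E'
from h import *
s=snap('wrist','wrist2');s2=snap('scene','scene2'); o=ctrl.get_obs();print(o['tool_pos'],o['force'],o['opening'])
print(shift([.5424,-.1075,.475],[.5765,.1835,.475]))
E
```

```text
[ 0.54180655 -0.10803114  0.47302604] [-0.86576075  1.06643329 -0.97891083] 0.06188239652703992
[-0.072 -0.284 -0.   ]
```

View pics/scene2.png

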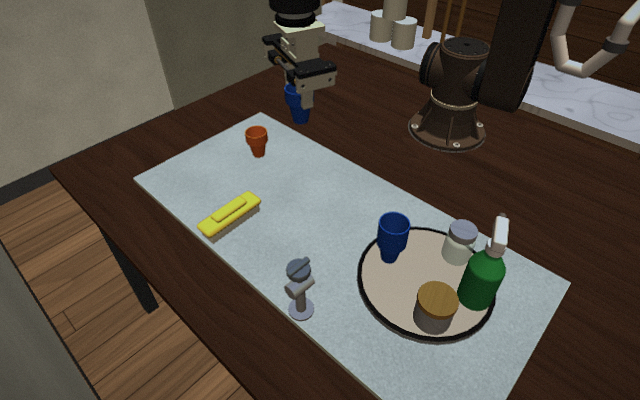

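View pics/wrist2.png

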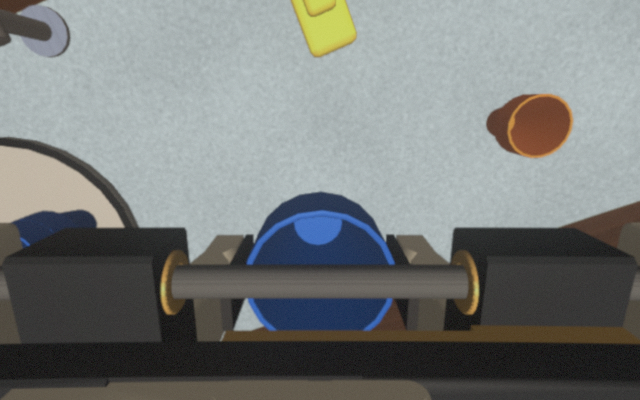

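>>> {"name": "carry_out", "arguments": {"moves": "0.04 -0.012 -0.02 0 0 0 0; 0.04 -0.03 -0.05 0 0 0 0; 0.04 -0.054 -0.09 0 0 0 0; 0.04 -0.079 -0.13 0 0 0 0; 0.04 -0.103 -0.17 0 0 0 0; 0.04 -0.127 -0.21 0 0 0 0; 0.04 -0.151 -0.25 0 0 0 0; 0.04 -0.165 -0.272 0 0 0 0; 0.04 -0.172 -0.284 0 0 0 0; 0.04 -0.172 -0.284 0 0 0 0; 0.04 -0.172 -0.284 0 0 0 0; 0.04 -0.172 -0.284 0 0 0 0"}}

```text
clock: 7.35
tool_pos: [0.483, 0.2177, 0.4743]
orientation: [180.0, 0.0, -21.0]
force: [0.1, 0.3, -1.1]
opening: 0.0619
```

```bash
python3 - <<'E'
from h import *
s=snap('wrist','wrist3'); o=ctrl.get_obs();print(o['tool_pos'],o['orientation'],o['opening'])
for q in ctrl.mark_of(s,'stack_cup')[:2]: r,c=q['at']; print(q['confidence'],c,r,atz(s,c,r,.071))
for q in ctrl.trace(s,'stack_cup')[:2]:
    print(q['extent'],q['confidence'],fit([(s,q['region'].astype(np.float32))],.071,[.5765,.1835],1))
p=proj(s,rings(.5765,.1835,.071)[2]); print('pred rim',p.min(0),p.max(0))
tp=o['tool_pos']; p=proj(s,rings(tp[0],tp[1],tp[2]-.231)[2]); print('pred held rim',p.min(0),p.max(0))
im=s['image'][:,:,::-1].copy()
a=np.linspace(0,2*np.pi,60)
for P in (proj(s,rings(.5765,.1835,.071)[2]),p): cv2.polylines(im,[p_.astype(np.int32) for p_ in [P]],True,(0,255,255),1)
cv2.imwrite('pics/w3o.png',im)
E
```

```text
[0.48302215 0.21758615 0.47448033] [ 1.79973907e+02  8.15828214e-03 -2.09788942e+01] 0.06265305870724247
0.56 316.3 71.9 [0.57616627 0.18362588 0.071     ]
[283.7, 23.0, 355.7, 103.9] 0.57 (array([0.57620173, 0.18281007]), np.float64(0.03141402825713158))
pred rim [276.81296141  20.7338266 ] [354.3316578  103.81535057]
pred held rim [240.60504987 207.56807544] [392.42808253 345.652475  ]
```

View pics/w3o.png

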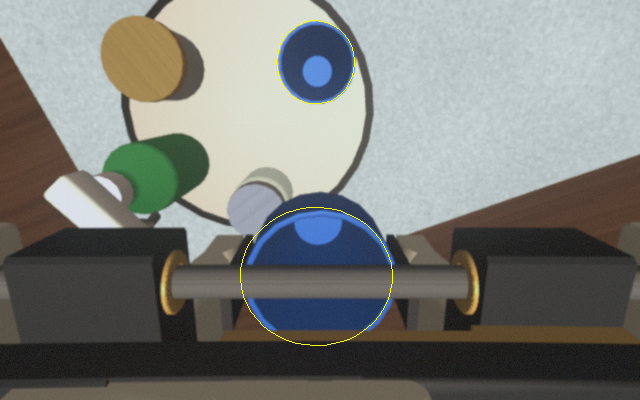

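>>> {"name": "carry_out", "arguments": {"moves": "0.04 0.02 0 0 0 0 0; 0.04 0.055 -0.001 0 0 0 0; 0.04 0.085 -0.002 0 0 0 0; 0.04 0.1 -0.002 0 0 0 0; 0.04 0.1 -0.002 0 0 0 0; 0.04 0.1 -0.002 0.03 0 0 0; 0.04 0.1 -0.002 0.06 0 0 0; 0.04 0.1 -0.002 0.075 0 0 0; 0.04 0.1 -0.002 0.08 0 0 0; 0.04 0.1 -0.002 0.08 0 0 0"}}

```text
clock: 8.5
tool_pos: [0.5765, 0.1849, 0.3946]
orientation: [180.0, 0.0, -20.9]
force: [-0.1, -0.0, 0.1]
opening: 0.0621
```

```bash
python3 - <<'E'
from h import *
o=ctrl.get_obs();print(o['tool_pos'],o['force'])
s=snap('scene','scene4'); cv2.imwrite('pics/scene4c.png',cv2.resize(s['image'][150:290,310:510,::-1],(800,560),interpolation=cv2.INTER_CUBIC))
E
```

```text
[0.57648153 0.18486758 0.39462857] [-0.13724035 -0.04480925  0.08147203]
```

View pics/scene4c.png

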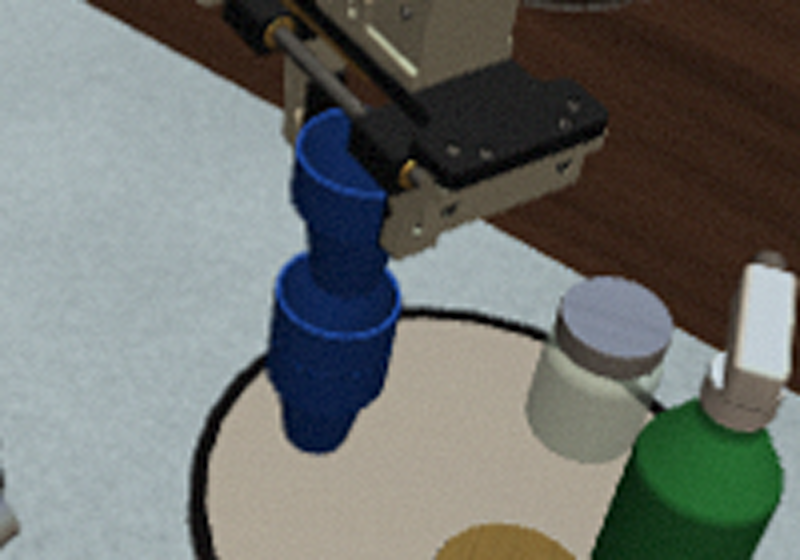

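>>> {"name": "carry_out", "arguments": {"moves": "0.04 0 0.001 0.005 0 0 0; 0.04 0 0.001 0.01 0 0 0; 0.04 0 0.001 0.015 0 0 0; 0.04 0 0.001 0.02 0 0 0; 0.04 0 0.001 0.025 0 0 0; 0.04 0 0.001 0.03 0 0 0; 0.04 0 0.001 0.035 0 0 0; 0.04 0 0.001 0.04 0 0 0; 0.04 0 0.001 0.045 0 0 0; 0.04 0 0.001 0.05 0 0 0; 0.04 0 0.001 0.054 0 0 0; 0.04 0 0.001 0.058 0 0 0; 0.04 0 0.001 0.058 0 0 0; 0.04 0 0.001 0.058 0 0 0"}}

```text
clock: 9.95
tool_pos: [0.5766, 0.1839, 0.3367]
orientation: [180.0, -0.0, -20.9]
force: [0.7, 0.2, -0.4]
opening: 0.0621
```

```bash
python3 - <<'E'
from h import *
o=ctrl.get_obs();print(o['tool_pos'],o['force'])
s=snap('scene','scene5'); cv2.imwrite('pics/scene5c.png',cv2.resize(s['image'][150:290,310:510,::-1],(800,560),interpolation=cv2.INTER_CUBIC))
E
```

```text
[0.5766181  0.18392019 0.33671521] [ 0.66713869  0.18763669 -0.40752447]
```

View pics/scene5c.png

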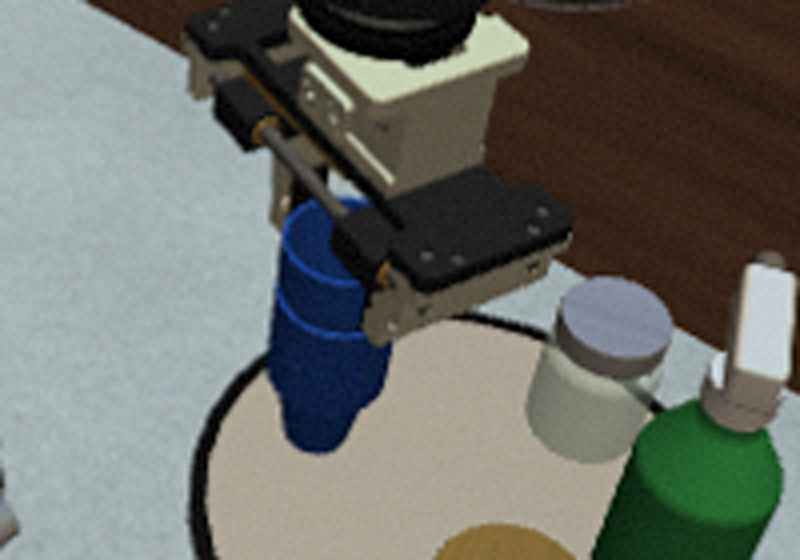

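>>> {"name": "carry_out", "arguments": {"moves": "0.04 0 0 0.002 0 0 0; 0.04 0 0 0.003 0 0 0; 0.04 0 0 0.004 0 0 0; 0.04 0 0 0.005 0 0 0; 0.04 0 0 0.005 0 0 0; 0.04 0 0 0.005 0 0 0"}}

```text
clock: 10.6
tool_pos: [0.5766, 0.1839, 0.3317]
orientation: [180.0, -0.0, -20.9]
force: [-0.9, 0.4, 0.1]
opening: 0.0622
```

>>> {"name": "carry_out", "arguments": {"moves": "0.04 0 0 0.0005 0 0 0; 0.04 0 0 0.001 0 0 0; 0.04 0 0 0.001 0 0 0; 0.04 0 0 0.0015 0 0 0; 0.04 0 0 0.0015 0 0 0"}}

```text
clock: 11.1
tool_pos: [0.5768, 0.1838, 0.331]
orientation: [-180.0, -0.1, -20.9]
force: [-1.2, -1.8, 6.3]
opening: 0.0622
```

Contact at the expected home height, so I'll release and retreat straight up.

>>> {"name": "carry_out", "arguments": {"moves": "0.066 0 0 0 0 0 0; 0.075 0 0 0 0 0 0; 0.0876 0 0 0 0 0 0; 0.0876 0 0 0 0 0 0; 0.0876 0 0 0 0 0 0; 0.0876 0 0 0 0 0 0; 0.0876 0 0 -0.01 0 0 0; 0.0876 0 0 -0.025 0 0 0; 0.0876 0 0 -0.05 0 0 0; 0.0876 0 0 -0.09 0 0 0; 0.0876 0 0 -0.13 0 0 0; 0.0876 0 0 -0.16 0 0 0; 0.0876 -0.05 0 -0.16 0 0 0; 0.0876 -0.1 0 -0.16 0 0 0; 0.0876 -0.1 0 -0.16 0 0 0; 0.0876 -0.1 0 -0.16 0 0 0"}}

```text
clock: 12.7
tool_pos: [0.4821, 0.2199, 0.4918]
orientation: [-179.9, -0.1, -20.8]
force: [0.6, -0.5, 0.9]
opening: 0.0875
```

```bash
python3 - <<'E'
from h import *
o=ctrl.get_obs();print(o['clock'],o['tool_pos'],o['force'],o['opening'])
s=snap('scene','scene6'); cv2.imwrite('pics/scene6c.png',cv2.resize(s['image'][150:290,310:510,::-1],(800,560),interpolation=cv2.INTER_CUBIC))
w=snap('wrist','wrist6')
im=w['image'][:,:,::-1].copy()
for z in (.101,): cv2.polylines(im,[proj(w,rings(.5765,.1835,z)[2]).astype(np.int32)],True,(0,255,255),1)
cv2.imwrite('pics/w6o.png',im)
for l in('blue_cup','stack_cup'):
  for q in ctrl.trace(w,l)[:2]: print(l,q['extent'],q['confidence'],fit([(w,q['region'].astype(np.float32))],.101,[.5765,.1835],0))
for l in('orange_cup','jar'):
  for q in ctrl.recognise(s,l)[:1]: print(l,q['extent'],q['confidence'])
E
```

```text
12.7 [0.48212359 0.219857   0.4917738 ] [ 0.63877575 -0.53175151  0.9347558 ] 0.0875421190829981
blue_cup [279.7, 18.3, 361.9, 105.5] 0.69 (array([0.5757778 , 0.18300345]), np.float64(0.0227525494992733))
orange_cup [244.8, 126.4, 266.1, 155.3] 0.56
jar [444.3, 217.7, 480.1, 267.6] 0.76
```

View pics/scene6c.png

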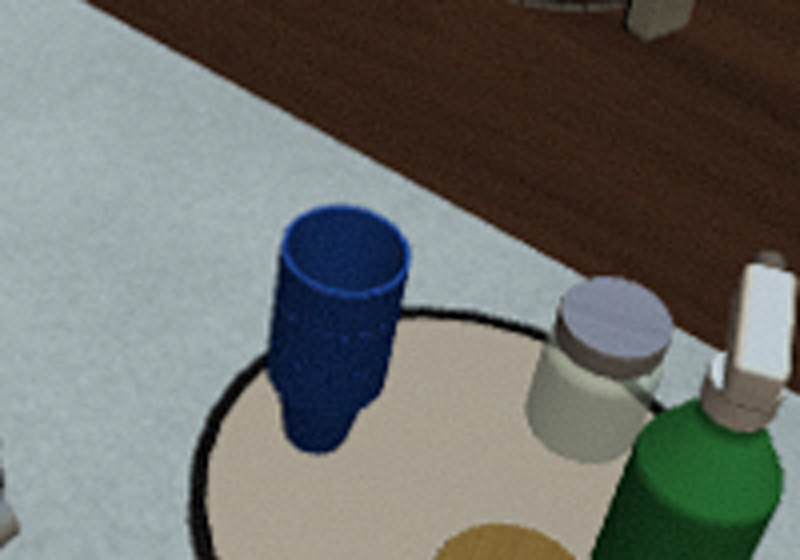

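View pics/w6o.png

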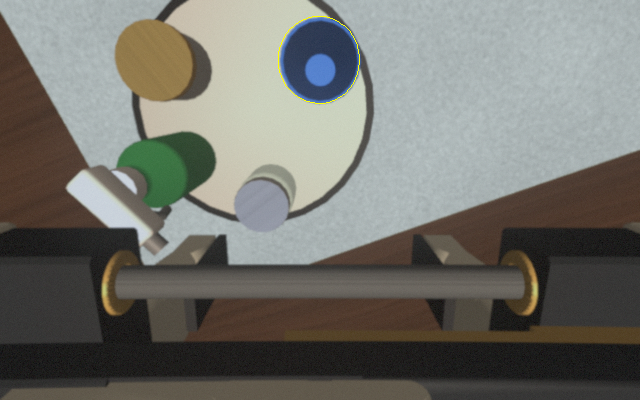

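The scene crop shows three bands stacked flush and upright, with the jar unmoved. In the wrist view the rim at (319, 60) matches the home-pose prediction. I'm handing the job in.

```bash
python3 -c "
from plant import ctrl
print(ctrl.close_job())"
```

```text
the job is handed in; nothing more can be done
None
```

The blue cup is back in the top cup of the stack, upright and released. I handed the job in at about 12.8 s of the 32 s allowed; `close_job` gives no verdict, so these are my own checks.

- **Move:** I gripped the cup across its band (opening 62 mm), carried it over the stack and lowered it. A light contact of about 6 N came within 1 mm of the expected home height. I then opened the fingers and backed the arm off clear.
- **Seating:** The last pictures show the cup flush and upright on the stack. Its rim fits the fully nested prediction, about 1 mm off the stack's measured centre.
- **Stack and jar:** In the scene view both look unmoved.
- **Orange cup:** It was found within about 4 pixels of where it started, which is within the detector's scatter.
- **Disagreements:**
  - One early detection labelled the stack as the orange cup; I discarded it against the picture.
  - One scene-camera outline of the stack fitted poorly, and I ignored it in favour of the other fits.
  - In the final wrist picture the network did not report `stack_cup` separately. I judged the stack's position from the scene picture instead.

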